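# Pack the battery packs for transport and block the gaps

## Task

Switch the charging dock's isolator fully off before lifting anything from the dock, then stand all the battery packs that are there side by side in the transit case, upright on its floor, in any order. Fill all the room left over along the row with upright foam blocks, so that no further block would fit and nothing can shift, then shut the lid fully. Leave spare blocks on the table and do not disturb the multimeter, the roll of tape or the small brass adapter.

Things in the scene. Friction and masses are not known exactly. Their poses are not given: they have to be found in the camera images.
- case: Open-topped aluminium transit case, fixed to the table. Outside 116 mm along its x, 242 mm along its y, 88 mm high; walls and floor 6 mm thick, so inside 104 x 230 mm, 82 mm deep. Origin: centre of its underside, z up. No dividers inside. It is as wide inside (y) as five narrow pieces of 44 mm side by side plus 10 mm of play; pieces stand in it with their own x along the case's x (either way round).
- case_lid (a joint): Hinge of the case's lid (rad): 0 = shut flat on the rim, grows as it opens, 1.9 = fully open, leaning back past upright. Starts open at 1.65 to 1.88. The hinge is stiff: the lid stays where it is left (mass about 0.25 kg, some 2 to 3 N at the free edge moves it).
- case_lid_hinge (a point): Middle of the lid's hinge line, on the far (+x of the case) rim, 88 mm above the table. Turns with the lid; its y is along the hinge, and from it the lid, 6 mm thick (underside at z = 0, outer face at z = 6 mm), extends 116 mm along its own -x and 121 mm either way along y.
- case_lid_handle (a point): Middle of the lid's black bar handle: 100 mm long along the hinge direction, 86 mm from the hinge line and 35 mm off the outer face; the lid's face is free on both sides of the bar.
- dock: Flat black charging dock, fixed, 130 x 380 x 5 mm, with thin white lines between three bays along its y, on which the battery packs stand; the isolator stands at its -y end. Origin: centre of the underside.
- isolator (a joint): Dock isolator, a toggle lever with a red ball on a yellow block (70 x 50 mm, 25 mm high): 0 rad = ON, leaning to the dock's -x (towards the robot); 1.0 rad = fully over to the dock's +x = OFF. Starts at 0 to 0.1. Light friction, stays where left.
- isolator_tip (a point): Centre of the lever's red ball, 26 mm across, 80 mm from the pivot; it swings in the dock's x-z plane. The pivot lies 27 mm above the table, so the ball is about 97 mm up at either end and 107 mm halfway; it travels 77 mm along the dock's x.
- place_0 (a point): Middle, on the case's inner floor, of the first fifth of its inner length counted from the case's -y end; 46 mm from the next.
- place_1 (a point): Middle, on the case's inner floor, of the second fifth of its inner length counted from the case's -y end; 46 mm from the next.
- place_2 (a point): Middle, on the case's inner floor, of the third fifth of its inner length counted from the case's -y end; 46 mm from the next.
- place_3 (a point): Middle, on the case's inner floor, of the fourth fifth of its inner length counted from the case's -y end; 46 mm from the next.
- place_4 (a point): Middle, on the case's inner floor, of the last fifth of its inner length counted from the case's -y end; 46 mm from the next.
- pack_a: Narrow battery pack, dark steel with a red grip rib, about 0.35 kg. May be absent. Body 96 mm along its x and 44 mm along its y, 45 mm high, bottom edges bevelled 3 mm; on top in the middle stands an upright grip rib, 14 mm thick along x, 34 mm long along y, 30 mm high (from 45 to 75 mm above the underside), to be pinched across its thickness. Origin: centre of the underside; z up. Symmetric under a half turn.
- pack_b: Narrow battery pack, dark steel with a red grip rib, about 0.35 kg. May be absent. Body 96 mm along its x and 44 mm along its y, 45 mm high, bottom edges bevelled 3 mm; on top in the middle stands an upright grip rib, 14 mm thick along x, 34 mm long along y, 30 mm high (from 45 to 75 mm above the underside), to be pinched across its thickness. Origin: centre of the underside; z up. Symmetric under a half turn.
- pack_wide: Wide battery pack, dark steel with a red grip rib, about 0.60 kg. May be absent. Body 96 mm along its x and 90 mm along its y, 45 mm high, bottom edges bevelled 3 mm; on top in the middle stands an upright grip rib, 14 mm thick along x, 50 mm long along y, 30 mm high (from 45 to 75 mm above the underside), to be pinched across its thickness. Origin: centre of the underside; z up. Symmetric under a half turn.
- block_0: Blue rigid foam blocking piece, 50 g. Body 96 mm along its x and 44 mm along its y, 45 mm high, bottom edges bevelled 3 mm; on top in the middle stands an upright grip rib, 14 mm thick along x, 34 mm long along y, 30 mm high (from 45 to 75 mm above the underside), to be pinched across its thickness. Origin: centre of the underside; z up. Symmetric under a half turn.
- block_1: Blue rigid foam blocking piece, 50 g. Body 96 mm along its x and 44 mm along its y, 45 mm high, bottom edges bevelled 3 mm; on top in the middle stands an upright grip rib, 14 mm thick along x, 34 mm long along y, 30 mm high (from 45 to 75 mm above the underside), to be pinched across its thickness. Origin: centre of the underside; z up. Symmetric under a half turn.
- block_2: Blue rigid foam blocking piece, 50 g. Body 96 mm along its x and 44 mm along its y, 45 mm high, bottom edges bevelled 3 mm; on top in the middle stands an upright grip rib, 14 mm thick along x, 34 mm long along y, 30 mm high (from 45 to 75 mm above the underside), to be pinched across its thickness. Origin: centre of the underside; z up. Symmetric under a half turn.
- block_3: Blue rigid foam blocking piece, 50 g. Body 96 mm along its x and 44 mm along its y, 45 mm high, bottom edges bevelled 3 mm; on top in the middle stands an upright grip rib, 14 mm thick along x, 34 mm long along y, 30 mm high (from 45 to 75 mm above the underside), to be pinched across its thickness. Origin: centre of the underside; z up. Symmetric under a half turn.
- multimeter: Bystander, not to be disturbed: yellow multimeter, 150 x 75 x 35 mm.
- tape: Bystander, not to be disturbed: roll of yellow tape, 90 mm across, 20 mm high.
- adapter: Bystander, not to be disturbed: small brass adapter standing on end, 22 mm across, 30 mm high.

How it is judged (in metres and radians):
On the way, in this order (a step that is already met when the one before it is completed fails the run):
1. the dock's isolator is off (value of joint isolator above 0.85 rad), for 0.2 s.
2. every battery pack stands in the case and foam blocks fill all the room left, the lid not yet shut (y of pack_a in the frame of case between -0.1 and 0.1 m and x of pack_a in the frame of case between -0.012 and 0.012 m and z of pack_a in the frame of case between 0 and 0.012 m and angle between each of pack_a, pack_b, pack_wide's own z axis and vertical below 0.12 rad and y of pack_b in the frame of case between -0.1 and 0.1 m and x of pack_b in the frame of case between -0.012 and 0.012 m and z of pack_b in the frame of case between 0 and 0.012 m and y of pack_wide in the frame of case between -0.1 and 0.1 m and x of pack_wide in the frame of case between -0.012 and 0.012 m and z of pack_wide in the frame of case between 0 and 0.012 m and (distance between any of pack_a, pack_b, block_0, block_1, block_2, block_3 and place_0 below 0.023 m or distance between pack_wide and place_0 below 0.038 m) and (distance between any of pack_a, pack_b, block_0, block_1, block_2, block_3 and place_1 below 0.023 m or distance between pack_wide and place_1 below 0.038 m) and (distance between any of pack_a, pack_b, block_0, block_1, block_2, block_3 and place_2 below 0.023 m or distance between pack_wide and place_2 below 0.038 m) and (distance between any of pack_a, pack_b, block_0, block_1, block_2, block_3 and place_3 below 0.023 m or distance between pack_wide and place_3 below 0.038 m) and (distance between any of pack_a, pack_b, block_0, block_1, block_2, block_3 and place_4 below 0.023 m or distance between pack_wide and place_4 below 0.038 m) and value of joint case_lid above 0.3 rad), for 0.2 s.
At the end, for the whole second after the job is handed in: Isolator above 0.85 rad; every pack present upright (0.12 rad) on the case floor (6 mm), within 12 mm of the case's y axis; each fifth's floor middle has a narrow piece's origin within 23 mm or the wide pack's within 38 mm; lid below 0.06 rad; no block above 5 cm; all at rest (value of joint isolator above 0.85 rad and y of pack_a in the frame of case between -0.1 and 0.1 m and x of pack_a in the frame of case between -0.012 and 0.012 m and z of pack_a in the frame of case between 0 and 0.012 m and angle between each of pack_a, pack_b, pack_wide's own z axis and vertical below 0.12 rad and y of pack_b in the frame of case between -0.1 and 0.1 m and x of pack_b in the frame of case between -0.012 and 0.012 m and z of pack_b in the frame of case between 0 and 0.012 m and y of pack_wide in the frame of case between -0.1 and 0.1 m and x of pack_wide in the frame of case between -0.012 and 0.012 m and z of pack_wide in the frame of case between 0 and 0.012 m and (distance between any of pack_a, pack_b, block_0, block_1, block_2, block_3 and place_0 below 0.023 m or distance between pack_wide and place_0 below 0.038 m) and (distance between any of pack_a, pack_b, block_0, block_1, block_2, block_3 and place_1 below 0.023 m or distance between pack_wide and place_1 below 0.038 m) and (distance between any of pack_a, pack_b, block_0, block_1, block_2, block_3 and place_2 below 0.023 m or distance between pack_wide and place_2 below 0.038 m) and (distance between any of pack_a, pack_b, block_0, block_1, block_2, block_3 and place_3 below 0.023 m or distance between pack_wide and place_3 below 0.038 m) and (distance between any of pack_a, pack_b, block_0, block_1, block_2, block_3 and place_4 below 0.023 m or distance between pack_wide and place_4 below 0.038 m) and value of joint case_lid below 0.06 rad and linear speed of each of pack_a, pack_b, pack_wide, block_0, block_1, block_2, block_3 below 0.03 m/s and height (world z) of each of block_0, block_1, block_2, block_3 below 0.05 m); the robot touches nothing.
It fails at once if a battery pack is lifted while the dock isolator is not off (value of joint isolator below 0.8 rad and height (world z) of any of pack_a, pack_b, pack_wide above 0.035 m).
It fails at once if a bystander is moved more than 4 cm or tipped over (distance of any of multimeter, tape, adapter from where it was at the start of the episode above 0.04 m or angle between adapter's own z axis and vertical above 0.6 rad).
Of pack_a, pack_b, pack_wide only 2 to 3 are there at a start; the rules pass over those that are not, and their reading is None.
At some moment in a run one of pack_a, pack_b, pack_wide, block_0, block_1, block_2, block_3 may be knocked a few centimetres aside while the robot is not near it.
It also fails if it takes over 210 s, if anything falls off the work surface, if the arm or the gripper's body presses on something with over 40 N, if the wrist force passes 120 N, or if a joint passes its speed limit or range.

## Robot

A 6-joint arm with a two-finger parallel gripper is mounted at the origin on the work surface. World frame = base frame: x ahead of the robot, y to its left, z up, the work surface at z = 0. Lengths are in m, angles in degrees, forces in N, time in s.
With the tool pointing down it reaches from about 0.325 to 0.85 m from the base axis. Payload 15.5 kg.
Tool frame: the origin (TCP) lies at the very end of the fingers, on their centre line; the grasp point (between the pads) lies arm.grip_depth behind it (arm.grip_depth is the distance from the TCP to the grasp point, in m); z points along the fingers, y is the line along which they close (so a half turn about z gives the same grasp; the last joint's range is limited). The gripper opens to 91 mm and grips with 3 to 60 N. Pads are 32 mm wide; open, the fingers measure 118 mm over their backs; the gripper's body (76 mm by 178 mm) begins 60 mm behind the grasp point.
Start: joints at [-73.711, 28.281, 77.091, -0, 74.628, -5.472], TCP at [0.232, -0.58, 0.214] pointing down, gripper open.
Joint ranges: [-166.48, 166.48], [-47.26, 123.95], [12.59, 153.08], [-70.14, 250.14], [6.76, 159.57], [-176.63, 176.63]. Speed limits (degrees/s): [108.29, 108.29, 147.25, 172.46, 172.46, 172.46].

## Interface

Orientations are given as a 3x3 rotation matrix whose columns are the frame's x, y, z axes.
In Python, from rig import arm gives the robot as it stands. Calls block until the motion is done:
- arm.move_to(position, orientation): joint-space move of the TCP to a pose.
- arm.move_l(position, orientation=None, feed=0.15): straight line of the TCP; orientation=None keeps the orientation; feed is the mean speed in m/s.
- arm.move_joints(angles): joint-space move.
- arm.grip(opening): finger opening in m; the grip force is fixed at half the most; returns when the fingers have stopped.
- arm.sleep(seconds).
- arm.solve_ik(position, orientation): joint angles nearest the present ones, or None.
- arm.snapshot(name): name is "side" or "top" or "wrist"; returns the picture (420x560x3 uint8, red, green, blue); there is no depth.
- arm.get_calibration(name): a dict with "intrinsics" (3x3 intrinsics, pixels), "cam_to_world" (4x4, takes a point from camera to world coordinates). Camera axes: x right, y down, z forward; pixel columns grow to the right and rows downward; lengths in m; the calibration is good to about 2 mm. A picture is of the moment at which its call begins: read the wrist's pose just before it. get_calibration takes no time and is no camera call; for the wrist camera it gives the pose at the moment of the call.
A pose or a line that the arm cannot do raises arm.Unreachable and nothing moves.
- arm.sign_off(): hands the job in; it is judged then, once.
Readings, each from a call of its own:
- arm.current_t(): time.
- arm.current_joint_positions(): joint angles.
- arm.current_dq(): joint speeds.
- arm.current_tau(): joint torques, N m.
- arm.current_ee_pos(): TCP position.
- arm.current_tool_rot(): TCP orientation.
- arm.current_force(): force on the tool from outside, world axes, zero at the start.
- arm.current_torque(): the same for the moment, N m.
- arm.current_width(): finger opening in m.
- arm.current_grasp_force(): force on a finger pad.
Only numpy, scipy, OpenCV 4.12 (cv2) and the standard library are available. Lean on these libraries where they do the work, as an engineer would, in place of code of your own. Each camera call takes 0.05 s, during which the arm holds its last target. There are 200 camera calls.

## Working session

There is one attempt and no reset: what is moved stays moved. The work goes in short steps, each a Python script; the robot and the scene stay as the last script left them, time stands still between calls to the robot, and variables do not carry over. Pictures are saved under pics/ and viewed, at most 14 in all, crops included, and the job is handed in when it is done.

```bash
mkdir -p pics; ls; python3 - <<'E'
from rig import arm
import cv2
for n in ("top","side"):
    im=arm.snapshot(n); cv2.imwrite(f"pics/{n}0.png",cv2.resize(im[:,:,::-1],(800,600),interpolation=cv2.INTER_CUBIC))
    c=arm.get_calibration(n); print(n,c["intrinsics"].round(1).tolist(),c["cam_to_world"].round(3).tolist())
print(arm.grip_depth,arm.current_t(),arm.current_tool_rot().round(2) )
E
```

```text
pics
top [[401.8, 0.0, 281.6], [0.0, 401.8, 215.2], [0.0, 0.0, 1.0]] [[-0.016, -0.989, 0.147, 0.387], [-0.999, 0.021, 0.033, -0.007], [-0.036, -0.146, -0.989, 1.005], [0.0, 0.0, 0.0, 1.0]]
side [[398.6, 0.0, 272.6], [0.0, 398.6, 212.3], [0.0, 0.0, 1.0]] [[-0.975, -0.156, 0.158, 0.361], [-0.222, 0.711, -0.668, 0.649], [-0.008, -0.686, -0.727, 0.812], [0.0, 0.0, 0.0, 1.0]]
0.0188 0.1 [[ 0.93  0.37 -0.  ]
 [ 0.37 -0.93  0.  ]
 [ 0.   -0.   -1.  ]]
```

View pics/top0.png

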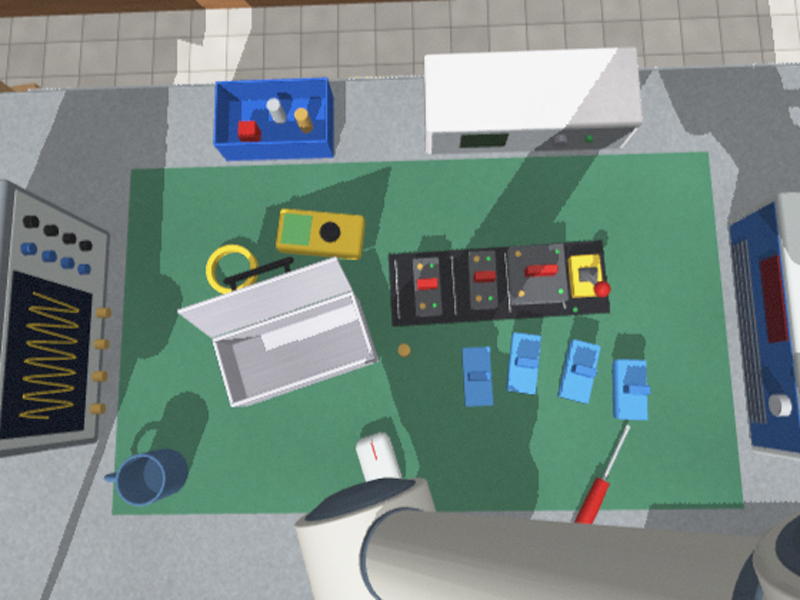

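View pics/side0.png

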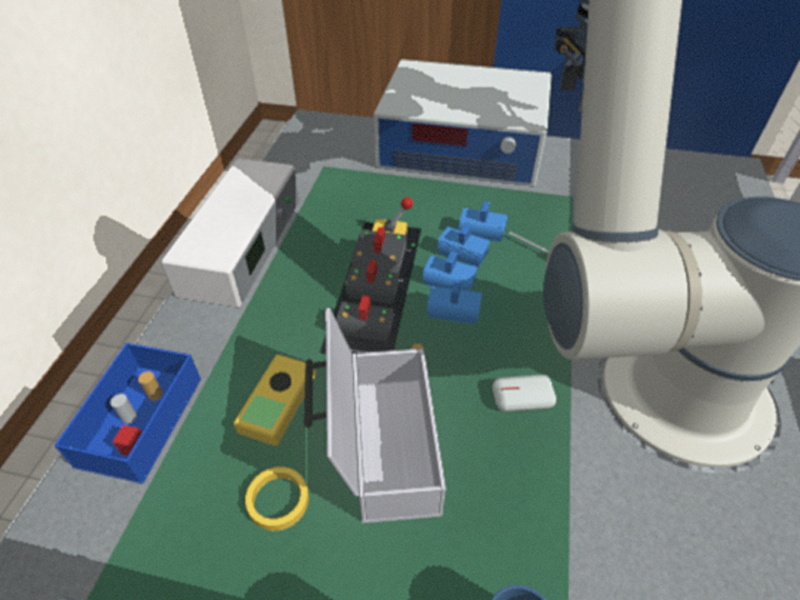

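Three packs are present: two narrow ones and a wide one on the dock, so one block is needed. In the 800x600 top view the lever ball is at (602,288), the adapter at (404,350), the blocks at about (478,376), (524,362), (580,370) and (631,390), and the case is centred near (295,345). I'll look from closer with the wrist camera and check which way round the gripper body sits.

```bash
cat > h.py <<'E'
import numpy as np, cv2
from rig import arm
def ray(c,uv,z):
    K,T=np.array(c["intrinsics"]),np.array(c["cam_to_world"])
    d=T[:3,:3]@np.linalg.inv(K)@[uv[0],uv[1],1]; o=T[:3,3]
    return o+d*(z-o[2])/d[2]
def proj(c,P):
    K,T=np.array(c["intrinsics"]),np.array(c["cam_to_world"])
    p=K@(T[:3,:3].T@(np.atleast_2d(P)-T[:3,3]).T); return (p[:2]/p[2]).T
def R(a):  # tool down, tool y (closing) along world direction a (deg)
    a=np.radians(a); y=np.array([np.cos(a),np.sin(a),0]); z=np.array([0,0,-1.])
    return np.c_[np.cross(y,z),y,z]
def save(n,im,s=800/560): cv2.imwrite(f"pics/{n}.png",cv2.resize(im[:,:,::-1],None,fx=s,fy=s,interpolation=cv2.INTER_CUBIC))
E
python3 - <<'E'
from h import *
t=arm.get_calibration("top")
for n,p in dict(ball=(602,288,.097),adapter=(404,350,.03),b0=(478,378,.06),b3=(631,390,.06),case=(295,345,.088)).items(): print(n,ray(t,np.array(p[:2])*.7,p[2]).round(3))
import pickle
tops=arm.snapshot("top")
cal={}
for n,p in (("w1",[.45,.12,.42]),("w2",[.47,-.22,.42])):
    arm.move_to(p,R(90)); c=arm.get_calibration("wrist"); im=arm.snapshot("wrist"); save(n,im); cal[n]=c
    print(n,arm.current_t(),arm.current_ee_pos().round(3),c["cam_to_world"].round(3).tolist())
save("side1",arm.snapshot("side"))
pickle.dump(cal,open("cal.pkl","wb"))
E
```

```text
ball [ 0.546 -0.295  0.097]
adapter [0.458 0.024 0.03 ]
b0 [ 0.408 -0.097  0.06 ]
b3 [ 0.385 -0.342  0.06 ]
case [0.465 0.197 0.088]
w1 2.8917 [0.45 0.12 0.42] [[0.001, 0.97, 0.245, 0.382], [1.0, -0.001, -0.0, 0.12], [-0.0, 0.245, -0.97, 0.59], [0.0, 0.0, 0.0, 1.0]]
w2 4.225 [ 0.47  -0.219  0.42 ] [[-0.001, 0.969, 0.245, 0.402], [1.0, 0.001, 0.001, -0.219], [0.0, 0.245, -0.969, 0.591], [0.0, 0.0, 0.0, 1.0]]
```

View pics/w1.png

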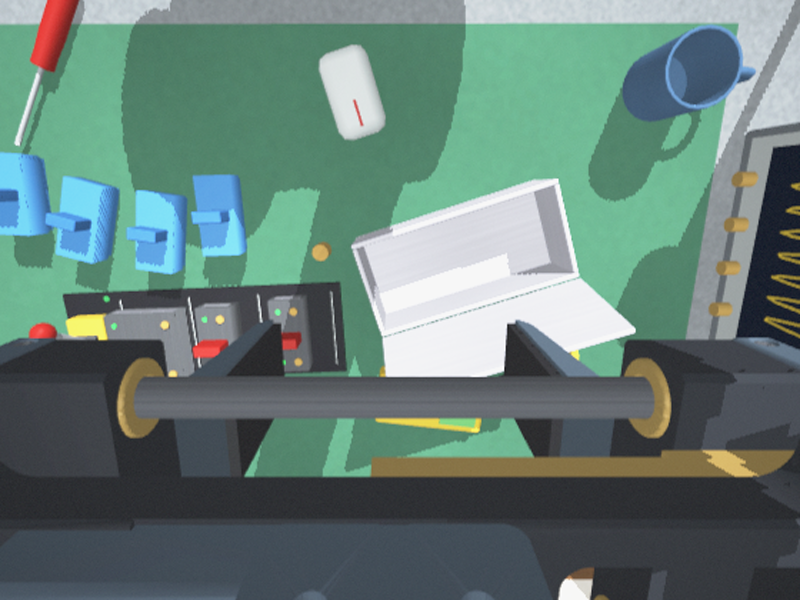

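View pics/w2.png

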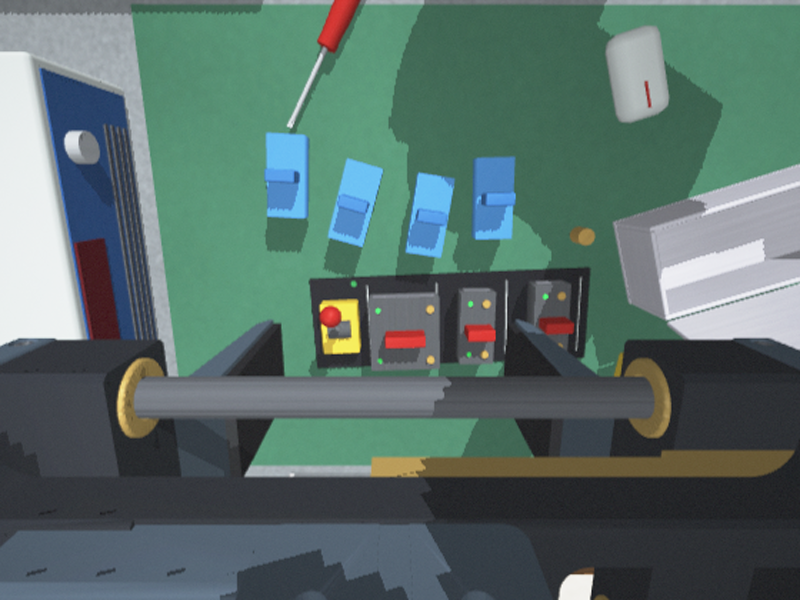

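View pics/side1.png

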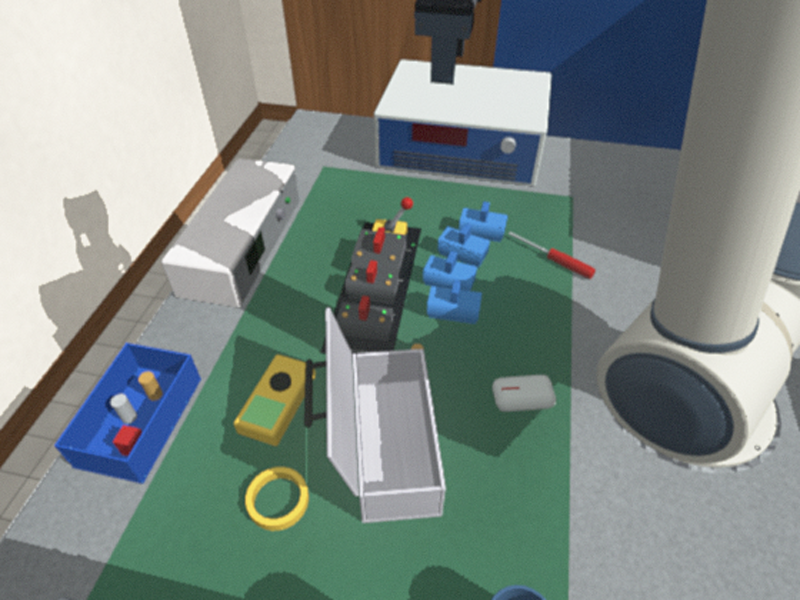

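The wrist views show the gripper body is long along its closing axis, so a pinch across rib thickness inside the case would hit the open lid. I'll pinch the ribs lengthwise instead, insert pieces mid-case, push them outward and drop the wide pack in last. Next are enlarged crops for accurate poses.

```bash
python3 - <<'E'
import cv2
for n,x0,y0,x1,y1 in (("w1",330,160,650,400),("w2",300,130,620,370)):
    im=cv2.imread(f"pics/{n}.png")[y0:y1,x0:x1]; im=cv2.resize(im,None,fx=2.5,fy=2.5,interpolation=cv2.INTER_CUBIC)
    cv2.imwrite(f"pics/{n}c.png",im)
E
```

```text
(no output)
```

View pics/w1c.png

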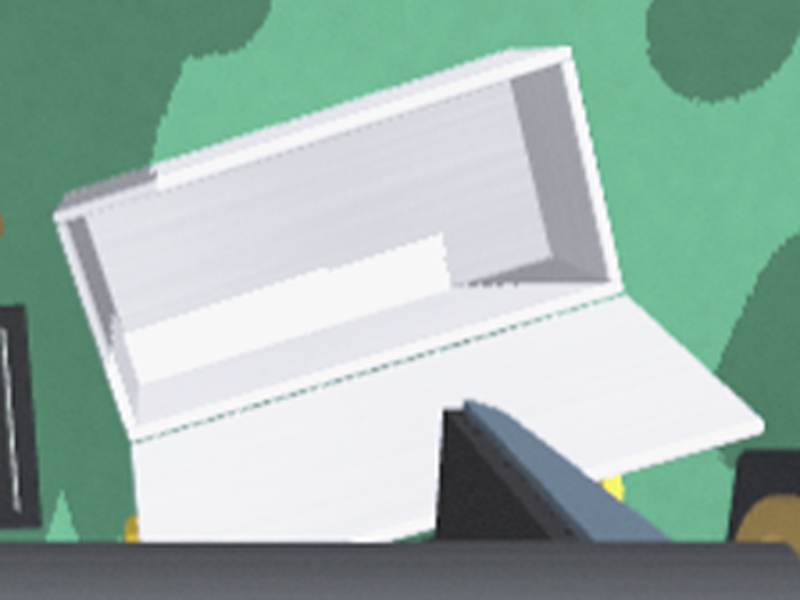

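View pics/w2c.png

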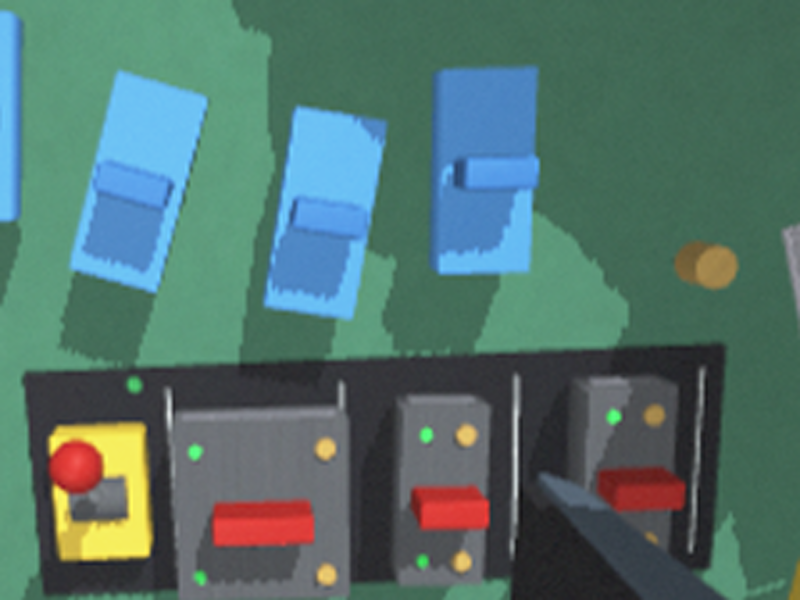

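```bash
cat >> h.py <<'E'
import pickle
from scipy.optimize import least_squares
CAL=pickle.load(open("cal.pkl","rb")) if __import__("os").path.exists("cal.pkl") else {}
def T2(p,q): # p=(x,y,yaw), q Nx2
    c,s=np.cos(p[2]),np.sin(p[2]); return np.array(q)@np.array([[c,s],[-s,c]])+p[:2]
def fit(c,uv,q,z,p0):
    f=lambda p:(proj(c,np.c_[T2(p,q),np.full(len(q),z)])-uv).ravel()
    r=least_squares(f,p0); return r.x, np.abs(r.fun).max()
def rect(a,b): return np.array([[-a,-b],[-a,b],[a,b],[a,-b]])/2
E
python3 - <<'E'
from h import *
def px(uv,o): return (np.array(o)+np.array(uv)/2.5)*.7
o1,o2=(330,160),(300,130); w1,w2=CAL["w1"],CAL["w2"]
N=rect(.096,.044);W=rect(.096,.090);D=rect(.13,.38)
out={}
def go(n,c,o,uv,q,z,p0):
    p,e=fit(c,px(uv,o),q,z,p0); out[n]=p; print(n,p[:2].round(4),np.degrees(p[2]).round(1),"err px",e.round(2))
go("case",w1,o1,[(55,215),(572,48),(622,290),(133,440)],rect(.116,.242),.088,[.46,.2,.3])
go("blk",w2,o2,[(441,70),(537,67),(530,271),(437,271)],N,.045,[.41,-.1,0])
go("dock",w2,o2,[(25,373),(722,347),(708,567),(47,592)],D,.005,[.55,-.15,0])
go("n1",w2,o2,[(398,405),(488,402),(489,582),(394,584)],N,.05,[.55,-.12,0])
go("wide",w2,o2,[(178,415),(348,409)],W[:2],.05,[.55,-.22,0])
go("n2",w2,o2,[(577,391),(675,384)],N[:2],.05,[.55,-.05,0])
for n,uv in dict(ball=(76,467)).items(): print(n,ray(w2,px(uv,o2),.097).round(4))
t=arm.get_calibration("top")
print("ball top",ray(t,np.array((602,288))*.7,.097).round(4))
pickle.dump(out,open("poses.pkl","wb"))
# overlay on top image: rims/ribs
im=arm.snapshot("top")[:,:,::-1]; im=cv2.resize(im,None,fx=3,fy=3,interpolation=cv2.INTER_CUBIC)
for n,q,z,c in (("case",rect(.116,.242),.088,t),("blk",N,.045,t),("n1",N,.05,t),("n2",N,.05,t),("wide",W,.05,t),("blk",rect(.014,.034),.075,t),("n1",rect(.014,.034),.08,t),("n2",rect(.014,.034),.08,t),("wide",rect(.014,.05),.08,t),("dock",D,.005,t)):
    u=proj(t,np.c_[T2(out[n],q),np.full(4,z)])*3+1
    cv2.polylines(im,[u.round().astype(int)],True,(0,255,0),1)
cv2.imwrite("pics/ov.png",im[460:900,360:1160][:, :][:600])
E
```

```text
case [0.4632 0.2038] 17.7 err px 1.37
blk [ 0.4142 -0.0971] 1.6 err px 0.57
dock [ 0.5778 -0.1407] 2.3 err px 1.39
n1 [ 0.576  -0.1116] 2.2 err px 1.58
wide [ 0.5802 -0.2023] 2.1 err px 1.18
n2 [ 0.5672 -0.0181] 4.8 err px 1.39
ball [ 0.5473 -0.2923  0.097 ]
ball top [ 0.546  -0.2949  0.097 ]
```

View pics/ov.png

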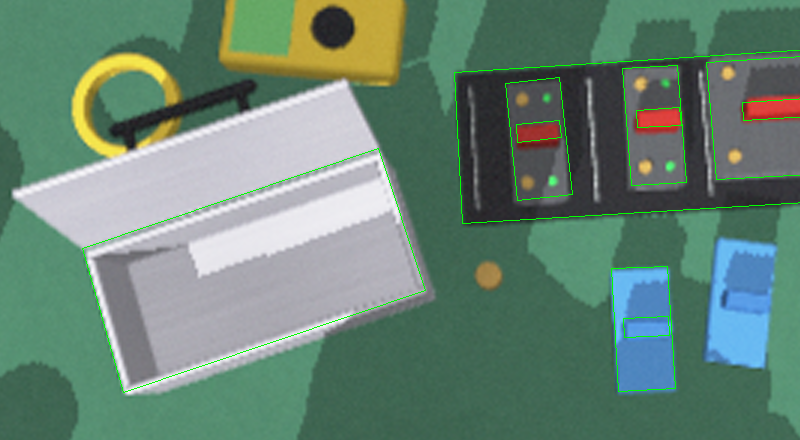

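Overlays agree to about 2 mm. Now the isolator.

```bash
cat >> h.py <<'E'
def redball():
    im=arm.snapshot("top").astype(int); m=(im[:,:,0]>120)&(im[:,:,1]<60)&(im[:,:,2]<60); m[:, :408]=0; m[:150]=0;m[240:]=0; m[:,440:]=0
    v,u=np.nonzero(m); return len(u),np.array([u.mean(),v.mean()])
E
python3 - <<'E'
from h import *
t=arm.get_calibration("top")
print(redball())
d=np.array([np.cos(.038),np.sin(.038),0]); b=np.array([.547,-.2935,.086])
arm.grip(0.0); 
arm.move_to(b-.05*d+[0,0,.10],R(92.2)); arm.move_l(b-.05*d,feed=.15); 
for k in (.02,.035,.045,.05):
    arm.move_l(b+k*d,feed=.1); print(k,arm.current_force().round(1))
arm.move_l(b-.03*d); arm.move_l(b-.03*d+[0,0,.1]); 
arm.move_to([.45,-.0,.35],R(100))
n,uv=redball(); print(n,uv,ray(t,uv,.098).round(4),arm.current_t())
E
```

```text
(0, array([nan, nan]))
0.02 [-0.3  0.1  0.8]
0.035 [-0.7  0.2 -0.1]
0.045 [-1.1 -0.5  1. ]
0.05 [-24.   -1.5   9.5]
85 [417.22352941 169.50588235] [ 0.6207 -0.2901  0.098 ] 12.0333h.py:25: RuntimeWarning: Mean of empty slice.
  v,u=np.nonzero(m); return len(u),np.array([u.mean(),v.mean()])
  ret = ret.dtype.type(ret / rcount)
```

Isolator is hard against its stop at about 0.98 rad. Next I'll probe the case walls by touch for an exact case pose.

```bash
cat >> h.py <<'E'
def touch(d,step=.001,lim=3.,maxd=.04,coarse=0.):
    """creep along unit d until the opposing force exceeds lim; returns position at contact"""
    d=np.array(d); p=arm.current_ee_pos(); f0=arm.current_force()@d
    if coarse: p=p+d*coarse; arm.move_l(p,feed=.1); arm.sleep(.1)
    n=0
    while n*step<maxd:
        if f0-arm.current_force()@d>lim: return arm.current_ee_pos()
        n+=1; arm.move_l(p+d*step*n,feed=.04)
    return None
E
python3 - <<'E'
from h import *
c=pickle.load(open("poses.pkl","rb"))["case"]; a=c[2]
ex=np.array([np.cos(a),np.sin(a),0]); ey=np.array([-np.sin(a),np.cos(a),0]); o=np.r_[c[:2],0]
Rc=R(np.degrees(a)+90); mids=[]
for i,y in enumerate((-75,75)):
    p=o+ey*y/1e3+[0,0,.055]
    arm.move_to(p+[0,0,.09],Rc); arm.move_l(p)
    r=[]
    for s in (-1,1):
        arm.move_l(p); q=touch(s*ex,coarse=.03); r.append(q); print(y,s,None if q is None else (((q-o)@ex)*1e3).round(1))
    mids.append((r[0]+r[1])/2); arm.move_l(p)
    s=np.sign(y); q=touch(s*ey,coarse=.02); mids.append(q); print("y",(((q-o)@ey)*1e3).round(1))
    arm.move_l(p); arm.move_l(p+[0,0,.09])
v=(mids[2]-mids[0])[:2]; a2=np.arctan2(-v[0],v[1]) 
ym=((mids[1]+mids[3])/2-o)@ey; xm=((mids[0]+mids[2])/2-o)@ex
# xm measured at mean y of the two stations (=0)
new=np.r_[(o+ex*xm+ey*ym)[:2],a2]
print(c,new,np.degrees(a2),arm.current_t()); P=pickle.load(open("poses.pkl","rb")); P["case"]=new; pickle.dump(P,open("poses.pkl","wb"))
E
```

```text
-75 -1 -36.3
-75 1 32.4
y -104.4
75 -1 -36.2
75 1 32.7
y 102.6
[0.46319541 0.20378301 0.30868622] [0.46171551 0.2023729  0.30736877] 17.610933432922476 32.7167
```

```bash
cat >> h.py <<'E'
P=pickle.load(open("poses.pkl","rb")) if __import__("os").path.exists("poses.pkl") else {}
if P:
    _c=P["case"]; CA=np.degrees(_c[2]); CX=np.array([np.cos(_c[2]),np.sin(_c[2]),0]); CY=np.array([-np.sin(_c[2]),np.cos(_c[2]),0]); CO=np.r_[_c[:2],0]
H=.049
VIA=np.array([.42,.03,.21])
def cp(x,y,z): return CO+CX*x+CY*y+[0,0,z]
def pick(p,zb,L):
    yaw=np.degrees(p[2]); q=np.r_[p[:2],zb+H]
    arm.grip(.045); arm.move_to(q+[0,0,.05],R(yaw)); arm.move_l(q); arm.grip(0.); w1=arm.current_width()
    arm.grip(.045); arm.move_l(q+[0,0,.045]); arm.grip(L+.014); arm.move_to(q+[0,0,.045],R(yaw+90)); arm.move_l(q); arm.grip(.01)
    print("thick",round(w1,4),"len",round(arm.current_width(),4),"f",round(arm.current_grasp_force(),1))
    arm.move_l(q+[0,0,.21-q[2]],feed=.2); print("held",round(arm.current_width(),4),arm.current_force().round(1))
def place(y,L):
    arm.move_l(VIA,R(CA+90),feed=.25); arm.move_l(cp(0,y,.21),feed=.25)
    arm.sleep(.2); f0=arm.current_force()
    for z in (.04,.02,.012,.008):
        arm.move_l(cp(0,y,z+H),feed=.12 if z>.03 else .06); f=(arm.current_force()-f0); print(z,f.round(1),end=" ")
        if np.abs(f).max()>15: print("STOP"); return False
    arm.move_l(cp(0,y,.0065+H),feed=.05); arm.grip(L+.009); arm.move_l(cp(0,y,.19),feed=.2); print("placed t",arm.current_t()); return True
def push(y0,s,coarse):
    """closed fingers lowered at case y0, pushing along s*CY"""
    arm.grip(0.); arm.move_l(cp(0,y0,.15),R(CA+90),feed=.25); arm.move_l(cp(0,y0,.022)); q=touch(s*CY,coarse=coarse,lim=6.,maxd=.03)
    y=None if q is None else ((q-CO)@CY*1e3).round(1); print("push end",y,arm.current_force().round(1))
    b=arm.current_ee_pos()-s*CY*.006; arm.move_l(b); arm.move_l(b+[0,0,.15]); print("t",arm.current_t())
E
python3 - <<'E'
from h import *
pick(P["n1"],.005,.034)
if arm.current_width()>.028: place(.072,.034)
E
```

```text
thick 0.014 len 0.0341 f 30.0
held 0.0336 [-1.4  0.5 -3.2]
0.04 [ 1.4  0.6 -0.8] 0.02 [ 0.2 -0.1 -1.1] 0.012 [ 0.  -0.   0.2] 0.008 [-0.7  0.3 -0.4] placed t 46.6417
```

```bash
python3 - <<'E'
from h import *
push(.025,1,.029)
save("top2",arm.snapshot("top"))
pick(P["n2"],.005,.034)
if arm.current_width()>.028: place(-.072,.034)
E
```

```text
push end 59.9 [ 2.1 -7.1  1.6]
t 52.25
thick 0.0138 len 0.0337 f 29.9
held 0.0337 [-0.4 -0.3 -4.5]
0.04 [-0.1 -0.3 -0.6] 0.02 [-0.6  0.4 -0.2] 0.012 [ 0.3 -1.   0.2] 0.008 [-0.8 -0.4 -0.5] placed t 65.1833
```

```bash
python3 - <<'E'
from h import *
push(-.025,-1,.029)
arm.move_to([.42,-.22,.40],R(90))
save("top3",arm.snapshot("top")[120:310,110:460],800/350)
E
```

```text
push end -59.9 [-2.9  7.4  0.9]
t 70.7917
```

View pics/top3.png

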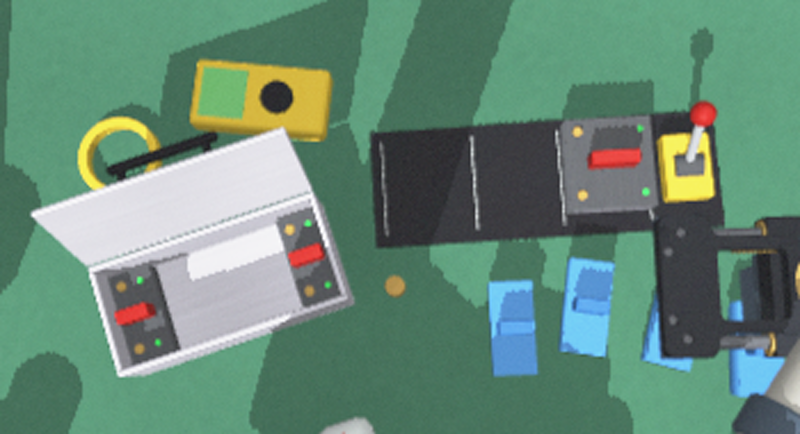

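Both narrow packs stand at the case ends and the isolator is off. Block corners are at (489,282), (531,281), (537,374) and (493,376); the wide pack is at (562,120)–(655,210). I'll check that neither has been knocked, then place the block.

```bash
python3 - <<'E'
from h import *
t=arm.get_calibration("top")
f=lambda uv:np.array(uv)*350/800+[110,120]
N=rect(.096,.044);W=rect(.096,.090)
# image: TL = +x,+y ; order of rect: (-,-),(-,+),(+,+),(+,-)
b,e=fit(t,f([(537,374),(493,376),(489,282),(531,281)]),N,.045,P["blk"]); print(b,P["blk"],e)
w,e=fit(t,f([(655,208),(564,213),(562,124),(655,118)]),W,.05,P["wide"]); print(w,P["wide"],e)
if np.hypot(*(b-P["blk"])[:2])<.008:
    pick(P["blk"],0.,.034)
    if arm.current_width()>.028 and place(-.028,.034): push(.020,-1,.022)
E
```

```text
[ 0.41131568 -0.09780483  0.01814316] [ 0.41418486 -0.09709342  0.02774677] 0.22697374144235027
[ 0.57912301 -0.20438587 -0.00415515] [ 0.58015302 -0.20226567  0.03691374] 2.3498342549254403
thick 0.0138 len 0.0338 f 30.0
held 0.0339 [-0.3 -1.  -0.9]
0.04 [-0.4 -0.6 -0.5] 0.02 [-0.5  0.  -0.5] 0.012 [-0.8 -0.3 -1.1] 0.008 [ 0.4 -0.4 -1.4] placed t 85.825
push end -16.0 [-4.8 16.7  2.4]
t 93.6167
```

```bash
python3 - <<'E'
from h import *
pick(P["wide"],.005,.05)
if arm.current_width()>.044: place(.022,.05)
save("top4",arm.snapshot("top")[120:310,110:460],800/350); save("side4",arm.snapshot("side"))
E
```

```text
thick 0.0138 len 0.0497 f 30.0
held 0.0492 [-0.9  0.4 -5.7]
0.04 [-0.2  0.3  0.2] 0.02 [-0.1  0.  -0.2] 0.012 [ 0.   0.  -0.8] 0.008 [-0.5  0.6 -0.2] placed t 107.8833
```

View pics/side4.png

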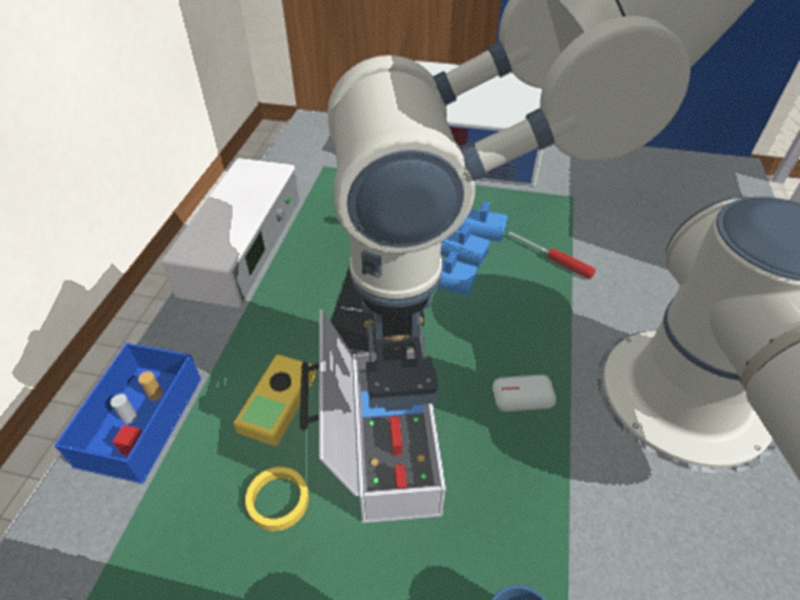

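All five places look filled. Now shut the lid from behind, following the hinge arc at case y = -85 mm, clear of the handle.

```bash
python3 - <<'E'
from h import *
Y=-.085; Rc=R(CA+90)
arm.grip(0.); p=arm.current_ee_pos(); arm.move_l(p+[0,0,.33-p[2]],feed=.25)
arm.move_l(cp(.135,Y,.33),Rc,feed=.2); arm.move_l(cp(.135,Y,.175),feed=.15); print(arm.current_force().round(1))
for th in np.r_[1.5:0.05:-.15,0.03]:
    r=.095; x=.058-r*np.cos(th)+.006*np.sin(th)+.017; z=.088+r*np.sin(th)+.006*np.cos(th)
    arm.move_l(cp(x,Y,z),feed=.1); f=arm.current_force(); print(th.round(2),f.round(1))
    if np.abs(f).max()>30: break
q=touch([0,0,-1],step=.0007,lim=9,maxd=.008); print(q)
p=arm.current_ee_pos(); arm.move_l(p+[0,0,.25],feed=.2)
arm.move_to([.40,-.2,.40],R(90))
save("top5",arm.snapshot("top")[120:310,110:460],800/350); save("side5",arm.snapshot("side")); print(arm.current_t())
E
```

```text
[ 0.3 -0.6 -0.2]
1.5 [ 0.3 -0.8 -0.4]
1.35 [-0.4 -0.2  0.8]
1.2 [ 0.2 -0.3 -0.7]
1.05 [-0.7 -0.9  0.4]
0.9 [ 0.6  0.2 -0.1]
0.75 [0.3 0.8 0.5]
0.6 [-0.2  0.2  0.4]
0.45 [0.2 0.4 0.8]
0.3 [ 0.  -0.8 -0.3]
0.15 [ 0.  -0.3  0.1]
0.03 [ 0.7 -0.2 -0.4]
[0.46849101 0.11536441 0.09464307]
119.25
```

View pics/side5.png

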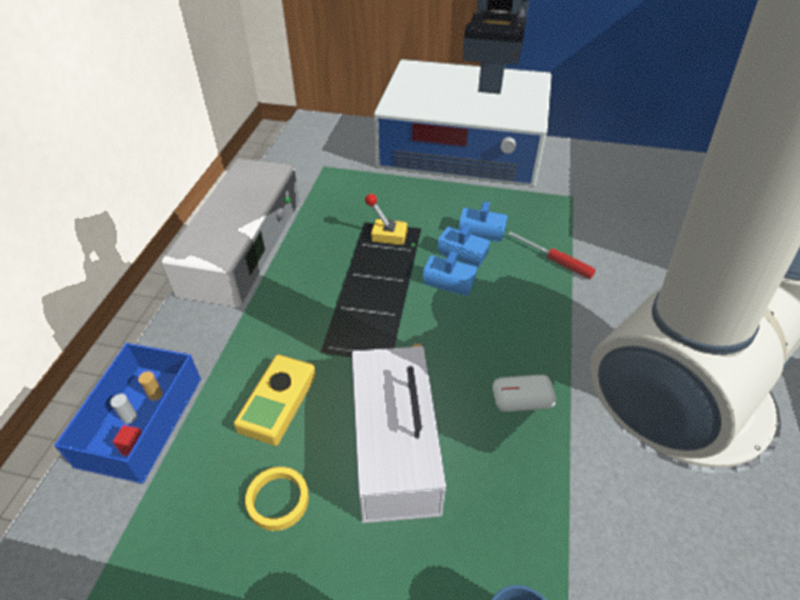

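View pics/top4.png

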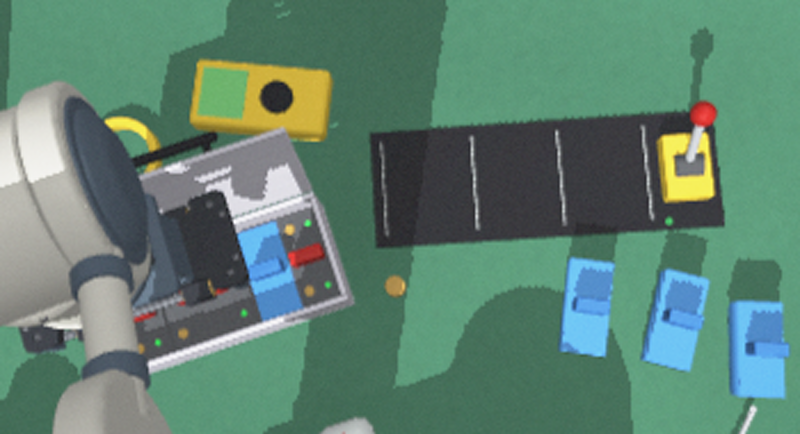

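The lid lies flat: the finger met firm resistance at 94.6 mm, against a nominal 94 mm. The top view before closing showed the row full, and the spare blocks and bystanders are in place.

```bash
python3 -c "
from rig import arm
print(arm.sign_off(),arm.current_t())"
```

```text
the job is handed in; nothing more can be done
the job is handed in; nothing more can be done
```

The job is handed in, though no verdict came back: the isolator is off, all three packs and one foam block fill the row in the case, the lid is shut flat, and the three spare blocks and the bystanders were left untouched.

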